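# Put the timber trailer away behind the spring shutter

### The job

Put the model timber trailer away in its shed on the diorama tile: with one fingertip press down the long bar beside the track to hold the spring shutter open, and meanwhile with the other fingertip push the trailer by the upright plate of its drawbar along the track and under the shutter, until its whole body is behind the shutter and only the drawbar sticks out. Then let go of both, so that the shutter falls fully shut behind it. Only touch and push gently: do not grip, lift or tip the trailer, and leave the other things on the table where they stand.

Things in the scene. Friction and masses are not known exactly. Their poses are not given: they have to be found in the camera images.
- tile: fixed cork-coloured diorama board, 280 x 185 mm, top 8 mm above the table. Origin on the table straight below the shutter's axle at the shed mouth; x runs along the track into the shed, y left of it, z up. Track: centre at y = -38 mm, from x = -170 mm to the shutter, between 8 mm tall kerbs (inner faces y = -16 and -60 mm). Scenery up to 60 mm tall at y below -80 mm
- shed_mouth (a point): centre of the track on the board at the shed mouth: tile x = 0, y = -38 mm. The shutter blade is at x = 0 to 4 mm; behind it stands the shed to x = 83 mm, with 30 mm walls and open rafters up to 57 mm above the table. Its back wall stops the trailer with the trailer's origin at x = 51 mm
- shutter (a joint): angle (rad) of the spring-closed shutter: 0 shut, 0.75 the stop. It turns on the axle: an aluminium blade, 4 mm thick, hangs across the track; on the other side of the axle is the press bar. Pressing the bar down lifts the blade, a spring shuts it. From 0.5 rad the trailer passes below. The shut blade has a notch for the drawbar. Wide open, its outer end is 85 mm above the table
- axle (a point): point on the thin axle (6 mm) of shutter and press bar, along the tile's x: tile x = -98.5, y = 0, 44 mm above the table. Posts 9 mm wide hold it at x = -178, -15 and 13 mm, up to 48 mm above the table
- press_bar (a point): on the upper face of the press bar, at mid-length, 34 mm from the axle. Flat bar, tile x = -172 to -25 mm, 8 to 44 mm from the axle on the +y side. Shut: y = 33, z = 37 mm, face sloping 0.2 rad down away from the axle; at angle q, 0.2 + q. At y = 27 mm the face is 38, 21, 15, 6 mm above the table at q = 0, 0.5, 0.62, 0.75. 3 to 9 N to press; a fingertip can slide along it
- trailer: loose model timber trailer, about 0.12 kg, on the track before the shutter. Light wood body 54 (x) x 40 (y) x 22 mm tall; origin under its centre at board height, x towards the shed. Drawbar 8 mm wide, 9 to 17 mm above the origin, from the body (x = -27 mm) to the tow plate (x = -72 to -78 mm). Put away, its origin is at tile x = 31 to 51 mm
- tow_plate (a point): middle of the outer face of the upright tow plate ending the drawbar, the face to push on: 18 mm wide, 1 to 25 mm above the trailer's origin, 6 mm thick. At trailer x = -78, y = 0, z = 13 mm
- paint_jar: closed round jar, 36 mm across, 45 mm tall. Origin under its centre, or on its axis; to be left alone
- glue_bottle: closed white bottle, 40 mm across, 110 mm tall. Origin under its centre, or on its axis; to be left alone
- brush: brush about 160 mm long, lying on the table. Origin under its centre, or on its axis; to be left alone
- cart: plain model cart body, 50 x 32 x 22 mm, no drawbar, standing on the scenery strip of the tile; not the trailer. Origin under its centre, or on its axis; to be left alone
- plank_stack: dark block of model planks, 60 x 22 x 20 mm. Origin under its centre, or on its axis; to be left alone
- water_pot: white open cup, 64 mm across, 60 mm tall. Origin under its centre, or on its axis; to be left alone
- sanding_block: cork block, 70 x 40 x 25 mm. Origin under its centre, or on its axis; to be left alone
Not all that is in view belongs to the job. What is shaped like the trailer but pink or red is not meant.

How it is judged (in metres and radians):
On the way, in this order (a step that is already met when the one before it is completed fails the run):
1. the shutter is held open while the trailer's body is still in front of it (value of joint shutter above 0.45 rad and x of trailer in the frame of tile below -0.015 m), for 0.1 s.
2. the trailer's whole body is pushed under and past the shutter while the shutter is held open (value of joint shutter above 0.4 rad and x of trailer in the frame of tile above 0.0305 m), for 0.05 s.
At the end, for the whole second after the job is handed in: the trailer stands at rest and level on the board inside the shed, its origin 30.5 to 56 mm past the hinge point along the track and within 8 mm of the track's centre line, and the shutter is shut (below 0.05 rad) (x of trailer in the frame of tile between 0.0305 and 0.056 m and y of trailer in the frame of tile between -0.046 and -0.03 m and value of joint shutter below 0.05 rad and height (world z) of trailer below 0.012 m and angle between trailer's own z axis and vertical below 0.1 rad and linear speed of trailer below 0.01 m/s); the robot touches nothing.
It fails at once if the trailer is lifted (its origin more than 20 mm above the table, 12 mm off the board) (height (world z) of trailer above 0.02 m).
It fails at once if the trailer is tipped more than 0.3 rad (angle between trailer's own z axis and vertical above 0.3 rad).
It fails at once if the trailer is gripped or shoved with more than 15 N (contact force between the fingers and trailer above 15 N).
It fails at once if a bystander is moved more than 20 mm (distance of any of paint_jar, glue_bottle, brush, cart, plank_stack, water_pot, sanding_block from where it was at the start of the episode above 0.02 m).
It also fails if it takes over 42 s, if anything falls off the work surface, if the arm or the gripper's body presses on something with over 40 N, if the wrist force passes 120 N, or if a joint passes its speed limit or range.

### The arm

A 6-joint arm with a two-finger parallel gripper is mounted at the origin on the work surface. World frame = base frame: x ahead of the robot, y to its left, z up, the work surface at z = 0. Lengths are in m, angles in degrees, forces in N, time in s.
With the tool pointing down it reaches from about 0.4 to 0.825 m from the base axis. Payload 7 kg.
Tool frame: the origin (TCP) lies at the very end of the fingers, on their centre line; the grasp point (between the pads) lies 19 mm behind it; z points along the fingers, y is the direction in which the jaws open and shut (so a half turn about z gives the same grasp; the last joint's range is limited). The gripper opens to 88 mm and grips with 3 to 60 N. Pads are 19 mm wide; open, the fingers measure 130 mm over their backs; the gripper's body (78 mm by 193 mm) begins 47 mm behind the grasp point.
Start: joints at [85.434, 20.546, 0.682, 0, -70.136, -16.507], TCP at [0.243, 0.63, 0.227] pointing down, gripper open.
Joint ranges: [-176.03, 176.03], [-82.01, 121.73], [-58.28, 71.71], [-173.87, 95.51], [-174.79, -0.11], [-173.66, 173.66]. Speed limits (degrees/s): [136.94, 136.94, 172.46, 180, 180, 180].

### API

Orientations are given as [roll, pitch, yaw] about the fixed x, y, z axes, in that order (R = Rz(yaw) Ry(pitch) Rx(roll)).
In Python, from plant import ctrl gives the robot as it stands.
- The arm moves only by the tool move_arm, never from a script. Its argument "increments" is a list of rows, each a list of 2 entries, a list of its own where there are three numbers: the shift along the world's x, y, z in mm, then the turn about the world's z in rad. A call has exactly 8 rows; each row shifts and turns the pose as measured when the row begins; what a row does not reach is not made up. A row lasts 1/10 s, in which the tool goes at most 50 mm and 8.59 degrees, less where a joint would pass 70% of its speed; a pose out of reach is approached as far as the arm can. A call with a gripper value outside its range is refused whole. "jaw" is the gripper command: -1 is shut, 1 is fully open, values between are in proportion, set as the call begins (left out, the last holds). The fingers move at their own pace and stop on an object; the grip force is fixed at half the most. Time passes only in rows, so rows that do not move let the fingers close, or fill a call up. It gives the time, the measured TCP pose, the force and the opening at its end, in the units of the state.
- ctrl.get_obs(): the state, without advancing time (a new reading comes with each control period).
- ctrl.snapshot(name): name is "scene" or "top" or "wrist"; returns a dict with "color" (480x640x3 uint8, red, green, blue), "fx", "fy", "cx", "cy" (pixels), "R" (3x3) and "t" (3): a world point X has camera coordinates R X + t. Camera axes: x right, y down, z forward; pixel columns grow to the right and rows downward; lengths in m; the calibration is good to about 2 mm. A picture is of the moment at which its call begins. There is no depth.
- ctrl.close_job(): hands the job in, once; it reports no verdict.
The state is a dict: "clock": time; "joint_pos": joint angles; "qvel": joint speeds; "tau": joint torques, N m; "tool_pos": TCP position; "orientation": TCP orientation; "force": force on the tool from outside, world axes, zero at the start; "moment": the same for the moment, N m; "opening": finger opening in m.
Only numpy, scipy, OpenCV 4.12 (cv2) and the standard library are available. Lean on these libraries where they do the work, as an engineer would, in place of code of your own. Each camera call takes 0.05 s, during which the arm holds its last target.

## Working session

There is one attempt and no reset: what is moved stays moved. The work goes in short steps, Python scripts to look and compute and a tool call to move; the robot and the scene stay as the last step left them, time stands still between calls to the robot, and variables do not carry over. Pictures are saved under pics/ and viewed, and the job is handed in when it is done.

Besides the shell and the picture viewer there is one more tool, called after "Call:" in YAML: its name, and indented under it one key for each argument. move_arm: Moves the arm, as the interface text tells. Its arguments: {"type":"object","properties":{"increments":{"type":"array","items":{"type":"array"}},"jaw":{"type":"number"}},"required":["increments"]}

```bash
ls; mkdir -p pics
python3 - <<'E'
from plant import ctrl
import cv2
for n in ("scene","top","wrist"):
    s=ctrl.snapshot(n); cv2.imwrite(f"pics/{n}0.png",s["color"][:,:,::-1])
    print(n,s["fx"],s["cx"],s["cy"],s["R"],s["t"])
print(ctrl.get_obs())
E
```

```text
pics
scene 523.3345028194252 311.92651904890255 244.44342647372065 [[-0.41130383  0.91135206  0.01632709]
 [ 0.6753204   0.31671261 -0.66605967]
 [-0.61218585 -0.26292688 -0.74571975]] [ 0.1714454 -0.3668116  1.3810258]
top 524.723163836644 325.2029385861602 240.58919437122012 [[-0.01310142 -0.99991314  0.00143633]
 [-0.98048873  0.01256512 -0.1961733 ]
 [ 0.19613822 -0.00397845 -0.98056819]] [0.07592815 0.57975319 0.90266516]
wrist 367.6721919328992 317.2125429225951 236.8954972319282 [[-0.35997335 -0.93296074  0.00185458]
 [-0.89117108  0.34443617  0.29525892]
 [-0.27610376  0.1046326  -0.95541548]] [ 0.67541972 -0.03723277  0.39205684]
{'clock': 0.15, 'joint_pos': array([ 8.54360573e+01,  2.05821343e+01,  6.47246423e-01, -1.29709941e-02,
       -7.01355149e+01, -1.65079188e+01]), 'qvel': array([-0.02533446, -0.03708765,  0.18091916,  0.11507146,  0.01413402,
        0.02584516]), 'tau': array([-2.17503162e-03, -5.83273816e+01,  2.93290132e+01,  7.00124592e+00,
        8.82729742e-03, -1.16840347e-04]), 'tool_pos': array([0.24258125, 0.62952797, 0.2258525 ]), 'orientation': array([ 1.79929034e+02, -8.31376854e-03, -2.10762713e+01]), 'force': array([ 0.10390598,  0.02456547, -0.05802166]), 'moment': array([-0.00998341, -0.00737631,  0.05600173]), 'opening': 0.0873677540600389}
```

View pics/scene0.png

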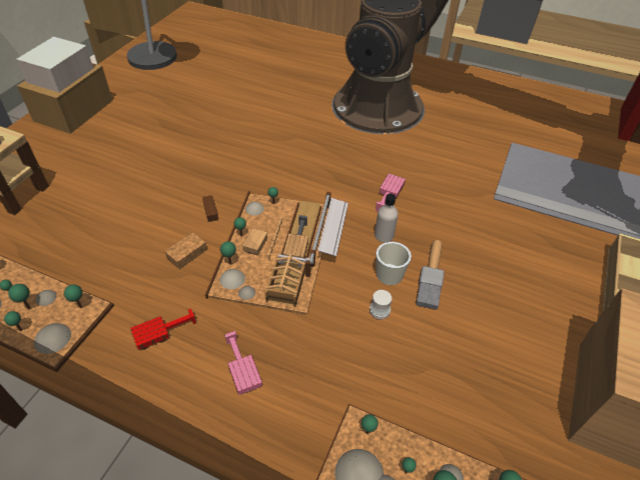

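View pics/top0.png

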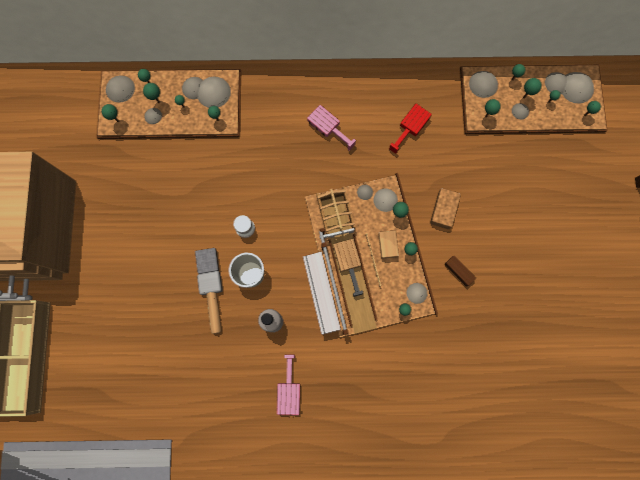

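View pics/wrist0.png

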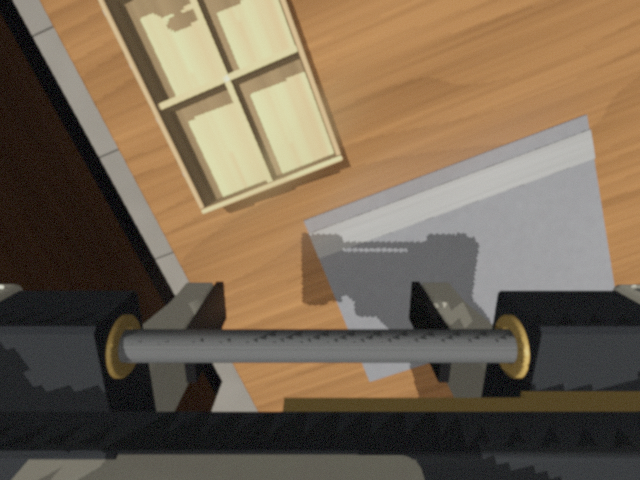

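Candidates for the trailer in the top picture:
- light wood body on the track at (348,255), drawbar to (357,295)
- plain cart on the scenery at (389,245)
- pink look-alikes at (325,122) and (288,398)
- red look-alike at (412,125)

I choose the one on the track and check it in a crop.

Run:
```python
import cv2
a=cv2.imread("pics/top0.png")[170:345,290:445]
cv2.imwrite("pics/crop_top.png",cv2.resize(a,None,fx=3.4,fy=3.4,interpolation=cv2.INTER_CUBIC))
a=cv2.imread("pics/scene0.png")[180:315,200:360]
cv2.imwrite("pics/crop_scene.png",cv2.resize(a,None,fx=4.4,fy=4.4,interpolation=cv2.INTER_CUBIC))
```

```text
(no output)
```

View pics/crop_top.png

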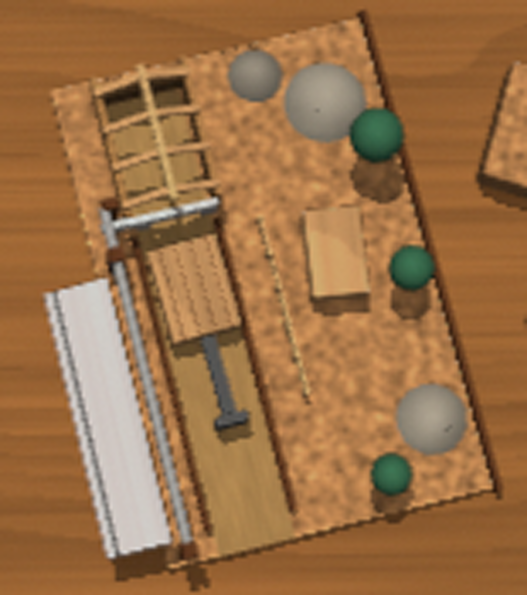

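View pics/crop_scene.png

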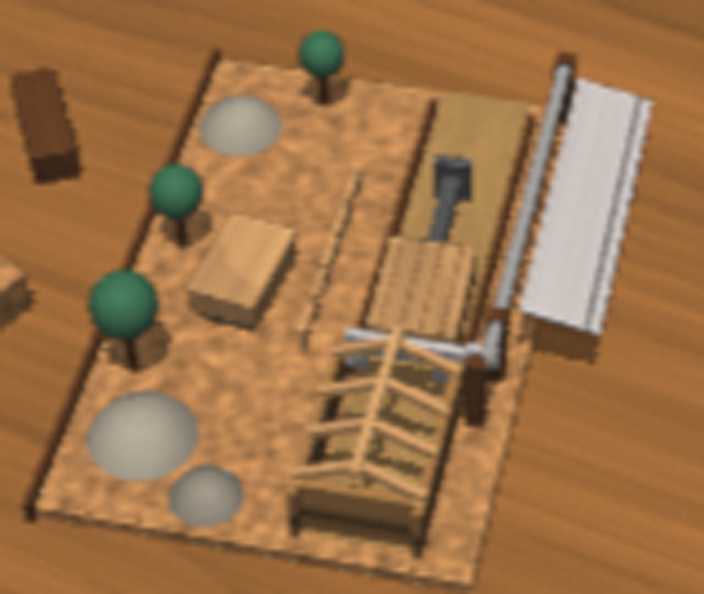

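```bash
cat > h.py <<'E'
import numpy as np, json
from scipy.optimize import least_squares
def proj(s,X):
    c=np.asarray(X)@np.array(s["R"]).T+s["t"]; return np.stack([s["fx"]*c[:,0]/c[:,2]+s["cx"], s["fy"]*c[:,1]/c[:,2]+s["cy"]],1)
def T(p,X):
    X=np.asarray(X,float); c,s_=np.cos(p[2]),np.sin(p[2])
    return np.stack([p[0]+c*X[:,0]-s_*X[:,1],p[1]+s_*X[:,0]+c*X[:,1],X[:,2]],1)
E
python3 - <<'E'
from h import *
from plant import ctrl
st=ctrl.snapshot("top"); ss=ctrl.snapshot("scene")
f=lambda a,o,k:[(o[0]+u/k-.35,o[1]+v/k-.35) for u,v in a]
top=f([(187,550),(117,255),(108,205),(45,297),(112,557),(105,280),(170,545)],(290,170),3.4)
sc=f([(566,60),(495,330),(650,98),(600,332),(580,82),(525,315)],(200,180),4.4)
P=np.array([(-178,0,48),(-15,0,48),(13,0,48),(-25,43,35),(-172,43,35),(-25,8,42),(-172,8,42)])/1e3
Q=np.array([(-178,0,48),(-15,0,48),(-172,43,35),(-25,43,35),(-172,8,42),(-25,8,42)])/1e3
r=lambda p:np.r_[(proj(st,T(p,P))-top).ravel(),(proj(ss,T(p,Q))-sc).ravel()]
for y0 in (0,1.5,-1.5,3):
    o=least_squares(r,[.5,0,y0],loss='soft_l1'); print(o.cost,o.x)
    if o.cost<100: p=o.x; print(r(p).reshape(-1,2).round(1).tolist())
B=np.array([(27,20,22),(27,-20,22),(-27,-20,22),(-27,20,22),(-75,0,25)])/1e3
tb=f([(148,258),(215,237),(240,328),(173,348),(233,413)],(290,170),3.4)
sb=f([(395,238),(475,245),(452,157)],(200,180),4.4)
Bs=B[[2,3,4]]
def rt(q):
    g=lambda b: T(p,T(q,b)+[0,0,.008])
    return np.r_[(proj(st,g(B))-tb).ravel(),(proj(ss,g(Bs))-sb).ravel()]
o=least_squares(rt,[-.05,-.038,0]); print("trailer in tile",o.x,o.cost); print(rt(o.x).reshape(-1,2).round(1).tolist())
json.dump(dict(tile=p.tolist(),tr=o.x.tolist()),open("fit.json","w"))
W=T(p,np.array([(-98.5,33,37),(-98.5,27,38),(0,-38,8),(51-78,-38,21)])/1e3);print(W)
print(T(p,T(o.x,[[-.078,0,.013]])), np.degrees(p[2]))
E
```

```text
7.774822548915072 [0.58984735 0.07475992 0.22436552]
[[0.4, 0.2], [-0.5, -0.1], [-1.4, 0.2], [-0.5, -0.7], [-1.7, 0.7], [0.1, -0.7], [0.1, -0.5], [-0.4, -0.4], [0.2, -3.6], [0.2, 0.6], [-0.4, 0.2], [-0.4, -0.8], [-1.5, -1.3]]
7.774822548915186 [0.58984735 0.07475992 0.22436552]
[[0.4, 0.2], [-0.5, -0.1], [-1.4, 0.2], [-0.5, -0.7], [-1.7, 0.7], [0.1, -0.7], [0.1, -0.5], [-0.4, -0.4], [0.2, -3.6], [0.2, 0.6], [-0.4, 0.2], [-0.4, -0.8], [-1.5, -1.3]]
7.774822548915118 [0.58984735 0.07475992 0.22436552]
[[0.4, 0.2], [-0.5, -0.1], [-1.4, 0.2], [-0.5, -0.7], [-1.7, 0.7], [0.1, -0.7], [0.1, -0.5], [-0.4, -0.4], [0.2, -3.6], [0.2, 0.6], [-0.4, 0.2], [-0.4, -0.8], [-1.5, -1.3]]
7.774822548915157 [0.58984735 0.07475992 0.22436552]
[[0.4, 0.2], [-0.5, -0.1], [-1.4, 0.2], [-0.5, -0.7], [-1.7, 0.7], [0.1, -0.7], [0.1, -0.5], [-0.4, -0.4], [0.2, -3.6], [0.2, 0.6], [-0.4, 0.2], [-0.4, -0.8], [-1.5, -1.3]]
trailer in tile [-0.04123658 -0.03762924  0.0452063 ] 6.169191895619952
[[-1.0, -1.1], [-0.4, -0.8], [0.6, -0.3], [-0.2, -0.2], [0.0, 2.3], [-1.3, -1.1], [0.6, -0.1], [-0.2, 0.4]]
[[0.4864741  0.08501774 0.037     ]
 [0.48780903 0.07916813 0.038     ]
 [0.59830188 0.03771238 0.008     ]
 [0.57197863 0.03170521 0.021     ]]
[[0.48283336 0.00812634 0.013     ]] 12.855197118606478
```

Run:
```python
from h import *
from plant import ctrl
st=ctrl.snapshot("top"); p=json.load(open("fit.json"))["tile"]
def back(u,v,z):
    d=np.array(st["R"]).T@[(u-st["cx"])/st["fx"],(v-st["cy"])/st["fy"],1]; c=-np.array(st["R"]).T@st["t"]
    X=c+d*(z-c[2])/d[2]; q=X-[p[0],p[1],0]; c_,s_=np.cos(p[2]),np.sin(p[2])
    return X.round(3),(c_*q[0]+s_*q[1]).round(3),(-s_*q[0]+c_*q[1]).round(3)
for n,u,v,z in [("bottle cap",267,319,.11),("pot",246,269,.06),("jar",244,225,.045),("pink",290,358,.02),("tile fr",433,313,.008),("tile bk-r",397,176,.008),("tile bk-l",306,196,.008)]: print(n,back(u,v,z))
def inc(x,y): print((x,y),T(p,[[x/1e3,y/1e3,0]])[0][:2].round(4))
for x in(-140,-119-9.5,-47.5,-43): inc(x,-3.5)
```

```text
bottle cap (array([0.437, 0.168, 0.11 ]), np.float64(-0.128), np.float64(0.125))
pot (array([0.53 , 0.212, 0.06 ]), np.float64(-0.028), np.float64(0.147))
jar (array([0.615, 0.219, 0.045]), np.float64(0.056), np.float64(0.135))
pink (array([0.371, 0.135, 0.02 ]), np.float64(-0.2), np.float64(0.108))
tile fr (array([ 0.45 , -0.132,  0.008]), np.float64(-0.183), np.float64(-0.17))
tile bk-r (array([ 0.719, -0.075,  0.008]), np.float64(0.092), np.float64(-0.175))
tile bk-l (array([0.68 , 0.105, 0.008]), np.float64(0.095), np.float64(0.009))
(-140, -3.5) [0.4541 0.0402]
(-128.5, -3.5) [0.4653 0.0428]
(-47.5, -3.5) [0.5443 0.0608]
(-43, -3.5) [0.5487 0.0618]
```

Call:
move_arm:
  increments:
    - [[13, -37, 0], 0.037]
    - [[13, -37, 0], 0.037]
    - [[13, -37, 0], 0.037]
    - [[13, -37, 0], 0.037]
    - [[13, -37, 0], 0.037]
    - [[13, -37, 0], 0.037]
    - [[13, -37, 0], 0.037]
    - [[13, -37, 0], 0.037]
  jaw: 0.18

```text
clock: 1.1
tool_pos: [0.347, 0.3262, 0.2236]
orientation: [179.9, -0.1, -3.2]
force: [0.9, -0.8, -0.4]
opening: 0.0519
```

Call:
move_arm:
  increments:
    - [[14, -37, 0], 0.036]
    - [[14, -37, 0], 0.036]
    - [[14, -37, 0], 0.036]
    - [[14, -37, 0], 0.036]
    - [[14, -37, 0], 0.036]
    - [[14, -37, 0], 0.036]
    - [[14, -37, 0], 0.036]
    - [[14, -37, 0], 0.036]

```text
clock: 1.9
tool_pos: [0.4608, 0.0175, 0.2265]
orientation: [-179.9, -0.4, 14.3]
force: [1.4, 0.8, 0.4]
opening: 0.0517
```

Call:
move_arm:
  increments:
    - [[-3, 10, 0], -0.012]
    - [[-3, 9, -10], -0.012]
    - [[0, 2, -25], 0]
    - [[0, 0, -30], 0]
    - [[0, 0, -30], 0]
    - [[0, 0, -20], 0]
    - [[0, 0, 0], 0]
    - [[0, 0, 0], 0]

```text
clock: 2.7
tool_pos: [0.4532, 0.0376, 0.1064]
orientation: [-179.8, -0.5, 12.6]
force: [0.7, 0.8, 0.1]
opening: 0.0513
```

Run:
```python
from h import *
from plant import ctrl
import cv2
p=json.load(open("fit.json"))["tile"]
o=ctrl.get_obs(); t=o["tool_pos"]; q=t[:2]-p[:2]; c,s=np.cos(p[2]),np.sin(p[2])
print(t,o["orientation"],"tile",c*q[0]+s*q[1],-s*q[0]+c*q[1],o["force"])
for n in ("scene","top","wrist"):
    im=ctrl.snapshot(n)["color"][:,:,::-1]
    if n=="top": im=cv2.resize(im[170:360,250:450],None,fx=3,fy=3,interpolation=3)
    if n=="scene": im=cv2.resize(im[150:320,200:420],None,fx=3.5,fy=3.5,interpolation=3)
    cv2.imwrite(f"pics/{n}1.png",im)
```

```text
[0.45323199 0.0375506  0.10637124] [-179.83375823   -0.53465729   12.57137134] tile -0.14146977503471603 -0.005881434950500326 [0.65143828 0.83365546 0.09793851]
```

View pics/wrist1.png

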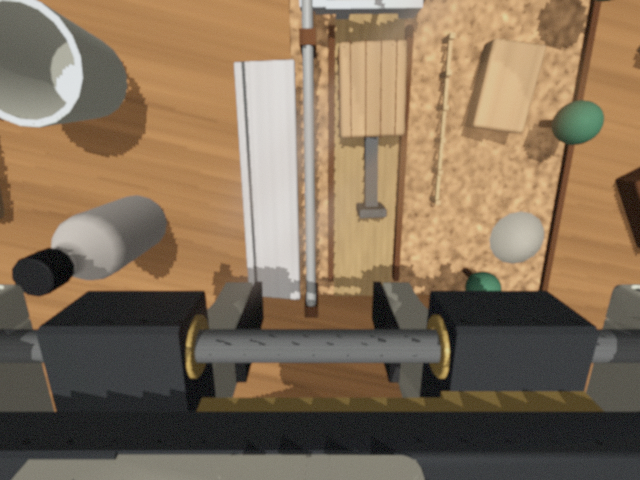

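View pics/scene1.png

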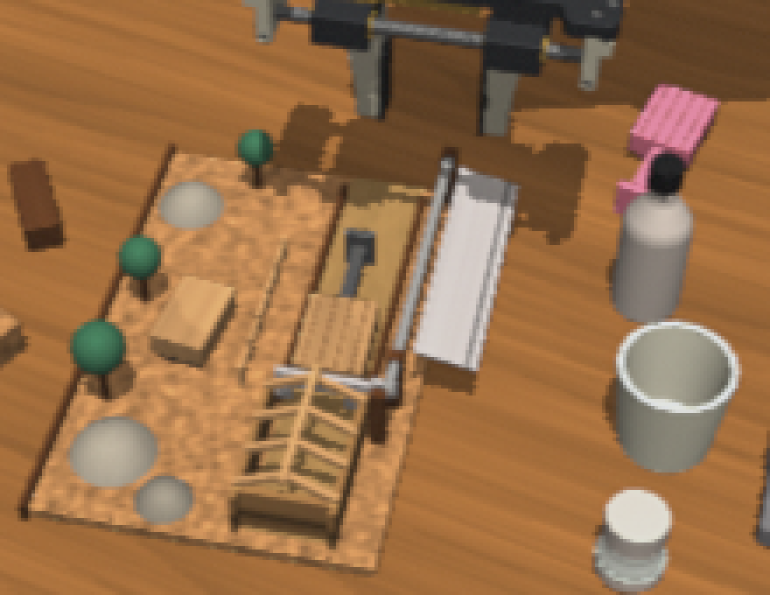

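View pics/top1.png

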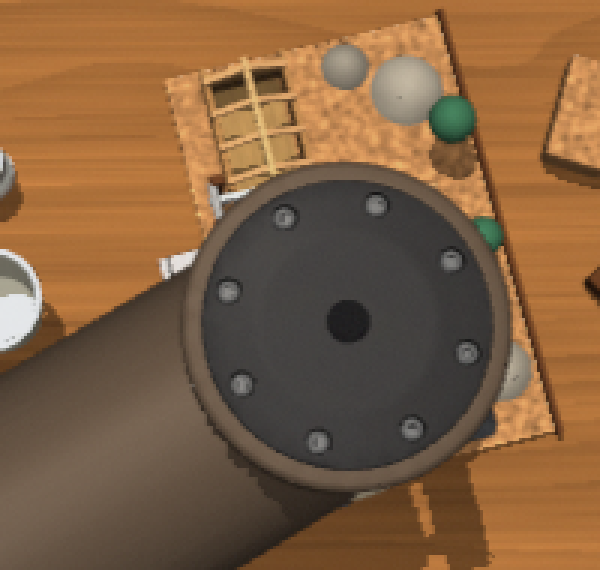

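The wrist view shows both fingertips near row 285, inner edges at columns 262 and 375. The axle post is at (311,312), the bar's near corners are around (253..298,298) and the tow plate is at (372,211). The scene view agrees, and the bottle stays clear of the gripper. I'll check my fit against this closer view.

Run:
```python
from h import *
from plant import ctrl
import cv2
F=json.load(open("fit.json"));p=F["tile"];q=F["tr"]
s=ctrl.snapshot("wrist"); im=s["color"][:,:,::-1].copy()
P=np.array([(-178,0,48),(-15,0,48),(-25,43,35),(-172,43,35),(-25,8,42),(-172,8,42)])/1e3
B=np.array([(27,20,22),(27,-20,22),(-27,-20,22),(-27,20,22),(-78,-9,25),(-78,9,25),(-72,-9,25),(-72,9,25)])/1e3
a=proj(s,T(p,P)); b=proj(s,T(p,T(q,B)+[0,0,.008])); print(a.round(),b.round())
im=cv2.resize(im[0:320,200:460],None,fx=2,fy=1.8,interpolation=3) if 0 else im
big=cv2.resize(im[0:330,190:470],None,fx=1.8,fy=1.8,interpolation=3)
for c,col in((a,(0,0,255)),(b,(255,0,0))):
    for u in c: cv2.circle(big,(int((u[0]-190)*1.8),int(u[1]*1.8)),3,col,-1)
cv2.imwrite("pics/w2.png",big)
```

```text
[[310. 312.]
 [307.  37.]
 [233.  63.]
 [248. 295.]
 [293.  60.]
 [298. 300.]] [[336.  45.]
 [405.  41.]
 [403. 137.]
 [339. 141.]
 [386. 219.]
 [359. 220.]
 [386. 210.]
 [358. 211.]]
```

View pics/w2.png

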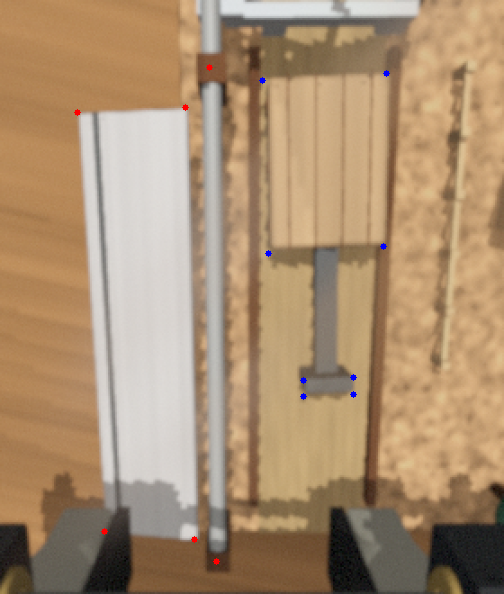

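Call:
move_arm:
  increments:
    - [[0, 0, -15], 0]
    - [[0, 0, -15], 0]
    - [[0, 0, -15], 0]
    - [[0, 0, -12], 0]
    - [[0, 0, -6], 0]
    - [[0, 0, -6], 0]
    - [[0, 0, -6], 0]
    - [[0, 0, -2], 0.003]

```text
clock: 3.7
tool_pos: [0.4602, 0.0401, 0.0353]
orientation: [-179.6, -1.6, 12.7]
force: [-1.9, -1.8, 5.3]
opening: 0.0514
```

```bash
cat > look.py <<'E'
import sys
from h import *
from plant import ctrl
import cv2
k=sys.argv[1]; p=json.load(open("fit.json"))["tile"]
o=ctrl.get_obs(); t=o["tool_pos"]; q=t[:2]-p[:2]; c,s=np.cos(p[2]),np.sin(p[2])
print(t.round(4),o["orientation"].round(2),"tile",((c*q[0]+s*q[1])*1e3).round(1),((-s*q[0]+c*q[1])*1e3).round(1),o["force"].round(2),o["clock"])
w=cv2.resize(ctrl.snapshot("wrist")["color"][0:400,120:520,::-1],(400,400)); a=cv2.resize(ctrl.snapshot("scene")["color"][150:320,200:370,::-1],(400,400),interpolation=3)
cv2.imwrite(f"pics/l{k}.png",np.hstack([w,a]))
E
python3 look.py 1
```

```text
[0.4602 0.0401 0.0353] [-179.58   -1.64   12.73] tile -134.1 -4.9 [-1.92 -1.78  5.35] 3.7
```

View pics/l1.png

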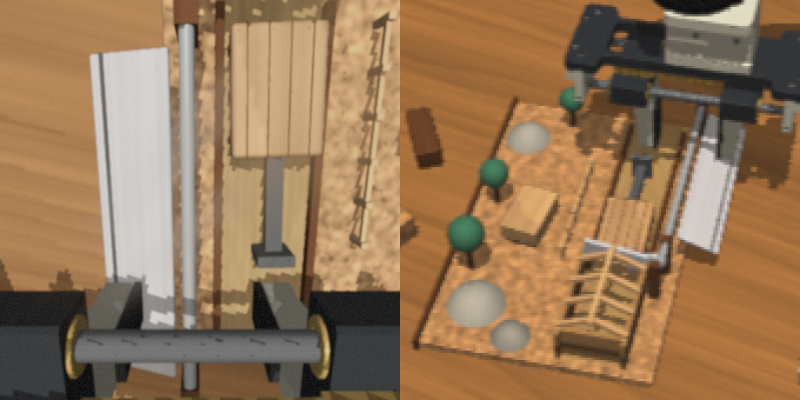

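Call:
move_arm:
  increments:
    - [[-4, -1, 0], 0]
    - [[-4, -1, -2], 0]
    - [[-2, 0, -3], 0]
    - [[-2, 0, -3], 0]
    - [[-1, 0, -3], 0]
    - [[-1, 0, -2], 0]
    - [[0, 0, 0], 0]
    - [[0, 0, 0], 0]

```text
clock: 4.6
tool_pos: [0.4511, 0.0416, 0.0261]
orientation: [-179.4, -2.5, 12.8]
force: [0.8, 1.0, 4.9]
opening: 0.0516
```

```bash
python3 look.py 2
```

```text
[0.4511 0.0416 0.0261] [-179.36   -2.54   12.83] tile -142.7 -1.4 [0.78 1.   4.93] 4.6
```

View pics/l2.png

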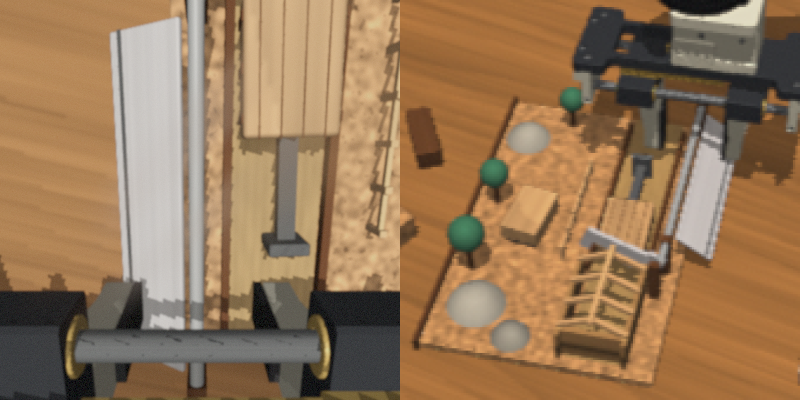

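Call:
move_arm:
  increments:
    - [[0, -1, -2], 0]
    - [[0, -2, -2], 0]
    - [[0, -1, -2], 0]
    - [[0, -1, -1], 0]
    - [[0, -1, -1], 0]
    - [[0, -1, 0], 0]
    - [[0, 0, 0], 0]
    - [[0, 0, 0], 0]

```text
clock: 5.5
tool_pos: [0.4523, 0.0357, 0.0185]
orientation: [-179.3, -2.7, 12.8]
force: [-0.2, 3.4, 4.1]
opening: 0.0517
```

```bash
python3 look.py 3
```

```text
[0.4523 0.0357 0.0185] [-179.26   -2.71   12.83] tile -142.8 -7.5 [-0.19  3.36  4.1 ] 5.5
```

View pics/l3.png

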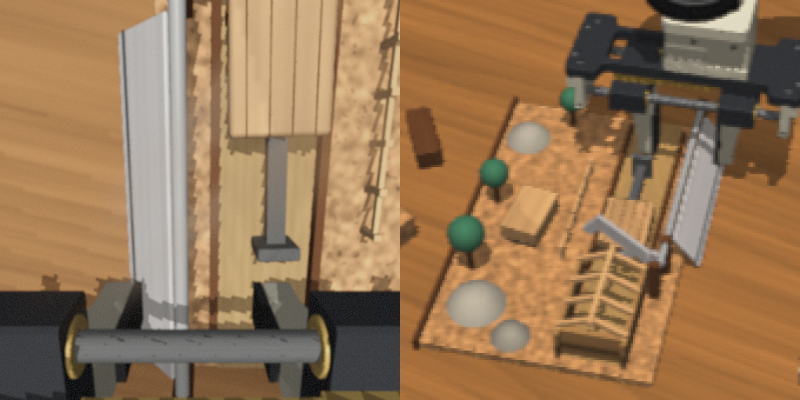

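Call:
move_arm:
  increments:
    - [[3, 1, 1], 0]
    - [[3, 1, 1], 0]
    - [[3, 1, 0], 0]
    - [[3, 1, 0], 0]
    - [[3, 1, 0], 0]
    - [[3, 0, 0], 0]
    - [[3, 0, 0], 0]
    - [[3, 0, 0], 0]

```text
clock: 6.4
tool_pos: [0.458, 0.0348, 0.0158]
orientation: [-179.4, -0.7, 12.6]
force: [-19.2, 16.1, 25.3]
opening: 0.0517
```

```bash
python3 look.py 4
```

```text
[0.458  0.0348 0.0158] [-179.44   -0.7    12.57] tile -137.4 -9.6 [-19.16  16.13  25.33] 6.4
```

View pics/l4.png

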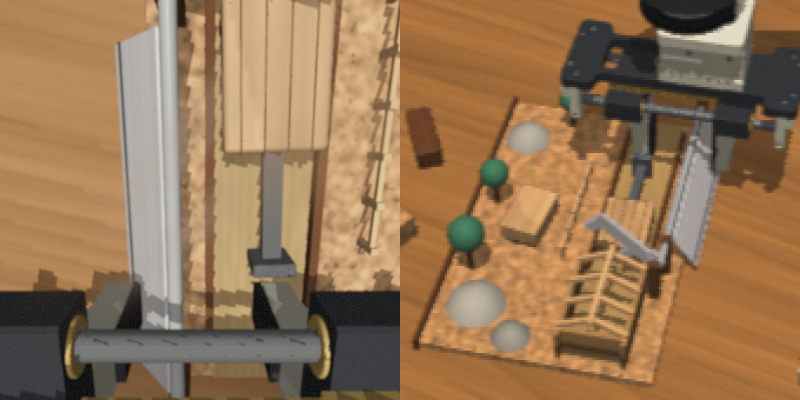

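The bar has reached its stop (25 N up) and friction is dragging along it, so I'll ease up and outward first.

Call:
move_arm:
  increments:
    - [[-1, 1, 2], 0]
    - [[-1, 1, 2], 0]
    - [[0, 1, 2], 0]
    - [[0, 1, 1], 0]
    - [[0, 0, 0], 0]
    - [[0, 0, 0], 0]
    - [[0, 0, 0], 0]
    - [[0, 0, 0], 0]

```text
clock: 7.3
tool_pos: [0.4555, 0.0408, 0.0229]
orientation: [-179.3, -0.7, 12.6]
force: [-0.8, 2.8, 3.4]
opening: 0.0515
```

```bash
python3 look.py 5
```

```text
[0.4555 0.0408 0.0229] [-179.34   -0.67   12.6 ] tile -138.5 -3.2 [-0.75  2.75  3.36] 7.3
```

View pics/l5.png

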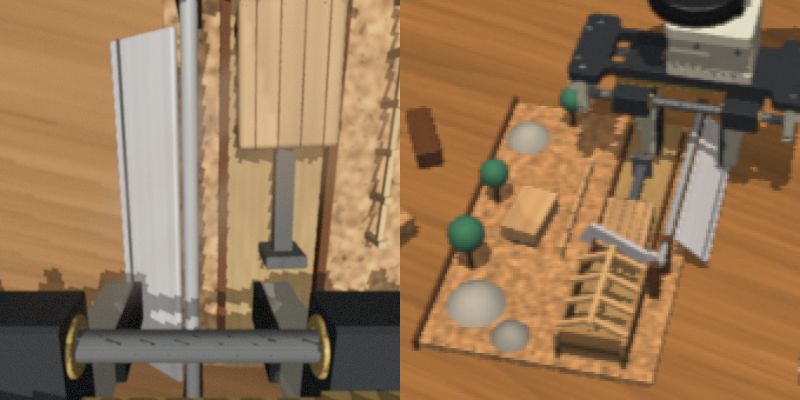

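Call:
move_arm:
  increments:
    - [[3, 0.7, 0], 0]
    - [[3, 0.7, 0.3], 0]
    - [[3, 0.7, 0.3], 0]
    - [[3, 0.7, 0.3], 0]
    - [[3, 0.7, 0.3], 0]
    - [[3, 0.7, 0.3], 0]
    - [[0, 0, 0], 0]
    - [[0, 0, 0], 0]

```text
clock: 8.2
tool_pos: [0.4664, 0.041, 0.0213]
orientation: [-179.5, 0.3, 12.5]
force: [-2.7, 1.7, 3.9]
opening: 0.0515
```

```bash
python3 look.py 6
```

```text
[0.4664 0.041  0.0213] [-179.52    0.34   12.45] tile -127.8 -5.4 [-2.66  1.71  3.93] 8.2
```

View pics/l6.png

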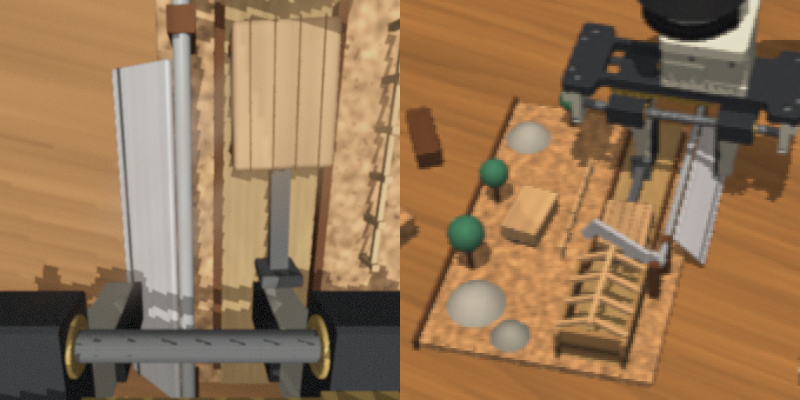

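Call:
move_arm:
  increments:
    - [[3, 1, 0.4], 0]
    - [[3, 1, 0.4], 0.001]
    - [[3, 1, 0.4], 0.001]
    - [[3, 1, 0.4], 0.001]
    - [[3, 1, 0.4], 0.001]
    - [[3, 1, 0.4], 0.001]
    - [[3, 1, 0.4], 0]
    - [[3, 1, 0.4], 0]

```text
clock: 9.1
tool_pos: [0.481, 0.0453, 0.0219]
orientation: [-179.6, 1.4, 12.6]
force: [-4.4, 1.9, 4.3]
opening: 0.0517
```

```bash
python3 look.py 7
```

```text
[0.481  0.0453 0.0219] [-179.64    1.41   12.59] tile -112.7 -4.5 [-4.36  1.86  4.33] 9.1
```

View pics/l7.png

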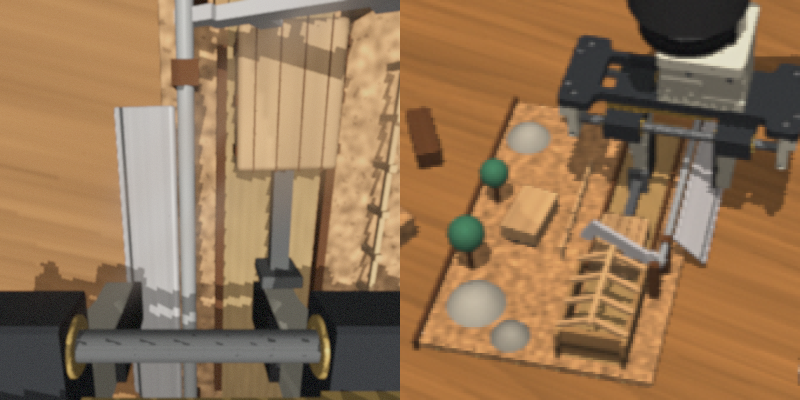

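Call:
move_arm:
  increments:
    - [[5, 1.5, 0.5], 0]
    - [[5, 1.5, 0.5], 0.001]
    - [[5, 1.5, 0.5], 0.001]
    - [[5, 1.5, 0.5], 0.001]
    - [[5, 1.5, 0.5], 0.001]
    - [[5, 1.5, 0.5], 0.001]
    - [[5, 1.5, 0.5], 0]
    - [[5, 1.5, 0.5], 0]

```text
clock: 10.0
tool_pos: [0.5134, 0.0543, 0.0235]
orientation: [-179.7, 2.3, 12.8]
force: [-4.4, 2.4, 4.8]
opening: 0.0518
```

```bash
python3 look.py 8
```

```text
[0.5134 0.0543 0.0235] [-179.73    2.27   12.76] tile -79.0 -3.0 [-4.35  2.39  4.76] 10.0
```

View pics/l8.png

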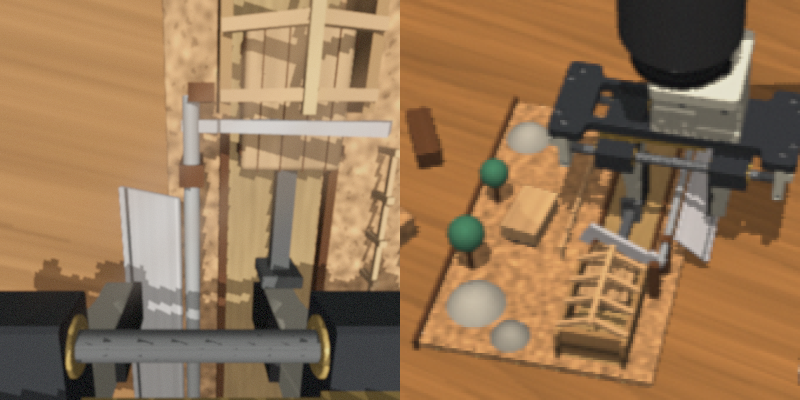

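Call:
move_arm:
  increments:
    - [[5, 0.8, -0.6], 0]
    - [[5, 0.8, -0.5], 0]
    - [[5, 0.9, -0.2], 0]
    - [[5, 1, 0.2], 0]
    - [[5, 1, 0.3], 0]
    - [[4, 1, 0.3], 0]
    - [[3, 1, 0.3], 0]
    - [[0, 0, 0], 0]

```text
clock: 10.9
tool_pos: [0.5391, 0.0586, 0.0218]
orientation: [-179.8, 2.9, 12.7]
force: [-1.9, 2.6, 4.1]
opening: 0.0517
```

```bash
python3 look.py 9
```

```text
[0.5391 0.0586 0.0218] [-179.76    2.89   12.66] tile -53.1 -4.4 [-1.94  2.64  4.07] 10.9
```

View pics/l9.png

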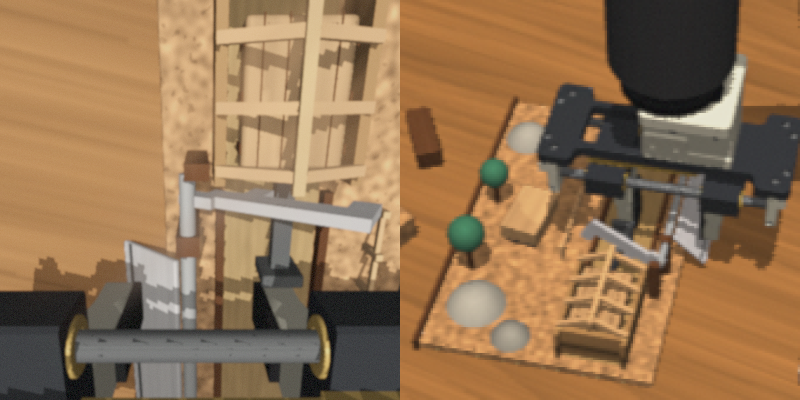

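Call:
move_arm:
  increments:
    - [[3, 0.7, 0], 0]
    - [[3, 0.8, 0.3], 0]
    - [[2, 0.8, 0.3], 0]
    - [[0, 0, 0], 0]
    - [[0, 0, 0], 0]
    - [[0, 0, 0], 0]
    - [[0, 0, 0], 0]
    - [[0, 0, 0], 0]

```text
clock: 11.8
tool_pos: [0.5445, 0.0603, 0.0223]
orientation: [-179.7, 3.0, 12.6]
force: [-3.9, 3.1, 4.6]
opening: 0.0519
```

```bash
python3 look.py 10
python3 - <<'E'
from h import *
from plant import ctrl
import cv2
p=json.load(open("fit.json"))["tile"]
s=ctrl.snapshot("wrist"); im=s["color"][:,:,::-1]
B=np.array([(27,20,22),(27,-20,22),(-27,-20,22),(-27,20,22),(-78,-9,25),(-78,9,25),(-72,-9,25),(-72,9,25)])/1e3
b=proj(s,T(p,T([.039,-.038,0],B)+[0,0,.008])); d=proj(s,T(p,[[0,-.016,.008],[0,-.06,.008]]))
big=cv2.resize(im[0:330,190:570],None,fx=1.8,fy=1.8,interpolation=3)
for c,col in((b,(255,0,0)),(d,(0,0,255))):
    for u in c: cv2.circle(big,(int((u[0]-190)*1.8),int(u[1]*1.8)),3,col,-1)
cv2.imwrite("pics/w10.png",big)
E
```

```text
[0.5445 0.0603 0.0223] [-179.74    3.05   12.64] tile -47.4 -4.0 [-3.93  3.12  4.56] 11.8
```

View pics/w10.png

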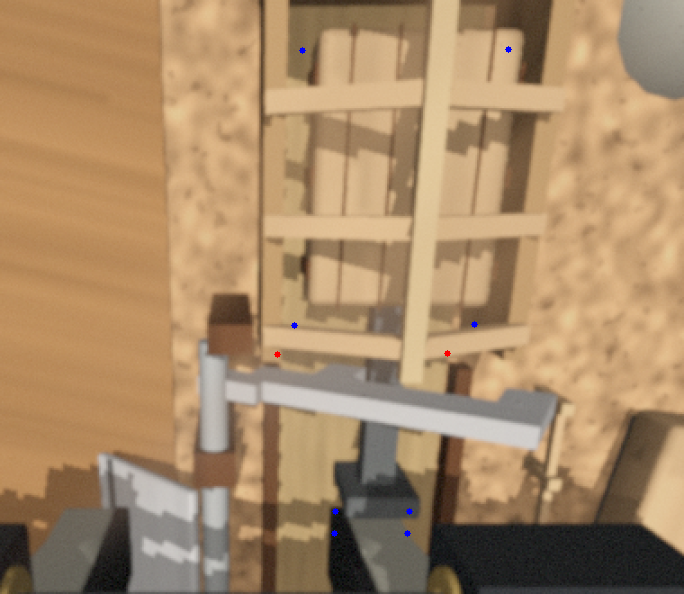

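The blade is up and the body stands entirely behind the mouth rafter: its back edge is at about (400,303) and the drawbar sticks out below the blade. Tool position puts it at about 40 mm, the picture at about 43 mm; both are inside 30.5 to 51. I'll back off the plate, then lift.

Call:
move_arm:
  increments:
    - [[-4, -1, 0], 0]
    - [[-4, -1, 0], 0]
    - [[-4, -1, 1], 0]
    - [[-2, 0, 3], 0]
    - [[0, 0, 5], 0]
    - [[0, 0, 8], 0]
    - [[0, 0, 12], 0]
    - [[0, 0, 15], 0]

```text
clock: 12.75
tool_pos: [0.5337, 0.0582, 0.0691]
orientation: [-179.8, 2.6, 12.7]
force: [-0.1, 0.7, 0.1]
opening: 0.0517
```

```bash
python3 look.py 11
```

```text
[0.5337 0.0582 0.0691] [-179.76    2.64   12.69] tile -58.4 -3.7 [-0.13  0.72  0.15] 12.75
```

View pics/l11.png

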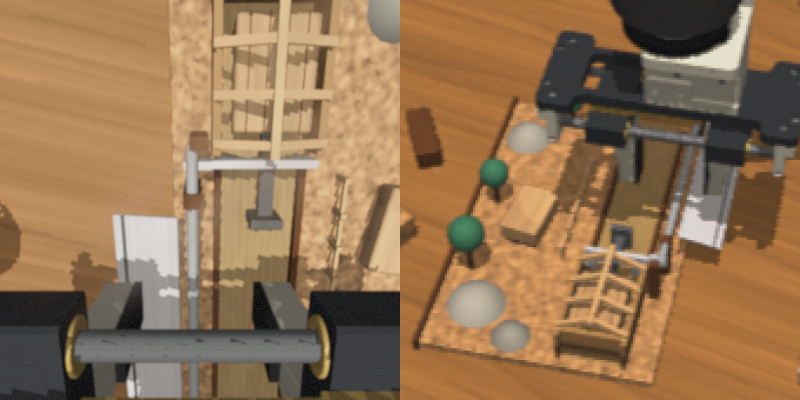

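Fingers are clear and the shutter has dropped. I'll lift and move aside so the overhead camera can check.

Call:
move_arm:
  increments:
    - [[0, 0, 20], 0]
    - [[0, 0, 25], 0]
    - [[0, 0, 25], 0]
    - [[0, 0, 25], 0]
    - [[-5, 20, 20], 0]
    - [[-10, 40, 0], 0]
    - [[-10, 40, 0], 0]
    - [[-10, 40, 0], 0]

```text
clock: 13.65
tool_pos: [0.4953, 0.1937, 0.1895]
orientation: [-179.9, 2.9, 12.1]
force: [1.3, -0.4, -0.1]
opening: 0.0516
```

Call:
move_arm:
  increments:
    - [[-10, 40, 0], 0]
    - [[-10, 40, 0], 0]
    - [[-10, 40, 0], 0]
    - [[-10, 40, 0], 0]
    - [[-5, 30, 0], 0]
    - [[0, 10, 0], 0]
    - [[0, 0, 0], 0]
    - [[0, 0, 0], 0]

```text
clock: 14.45
tool_pos: [0.444, 0.4001, 0.1869]
orientation: [179.7, 3.3, 12.2]
force: [-0.2, 0.3, -0.4]
opening: 0.0515
```

Run:
```python
from h import *
from plant import ctrl
import cv2
F=json.load(open("fit.json"));p=F["tile"]
print(ctrl.get_obs()["force"],ctrl.get_obs()["tool_pos"])
st=ctrl.snapshot("top"); im=st["color"][:,:,::-1].copy(); cv2.imwrite("pics/top12.png",im)
big=cv2.resize(im[170:345,290:445],None,fx=3.4,fy=3.4,interpolation=3)
c=ctrl.snapshot("scene")["color"][180:315,200:360,::-1]; cv2.imwrite("pics/sc12.png",cv2.resize(c,None,fx=4.4,fy=4.4,interpolation=3))
B=np.array([(27,20,22),(27,-20,22),(-27,-20,22),(-27,20,22),(-75,0,25)])/1e3
for x,col in((.0355,(0,255,0)),(.041,(255,0,0))):
  for u in proj(st,T(p,T([x,-.038,0],B)+[0,0,.008])): cv2.circle(big,(int((u[0]+.35-290)*3.4),int((u[1]+.35-170)*3.4)),2,col,-1)
cv2.imwrite("pics/t12.png",big)
```

```text
[-0.22278955  0.32439736 -0.41479674] [0.44395907 0.40008627 0.18687302]
```

View pics/t12.png

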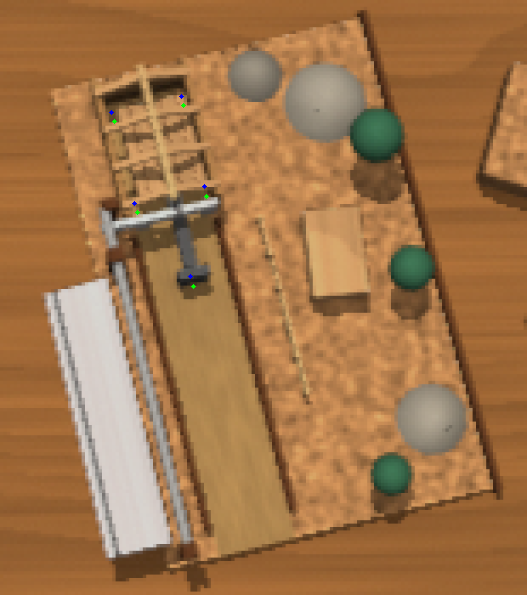

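View pics/sc12.png

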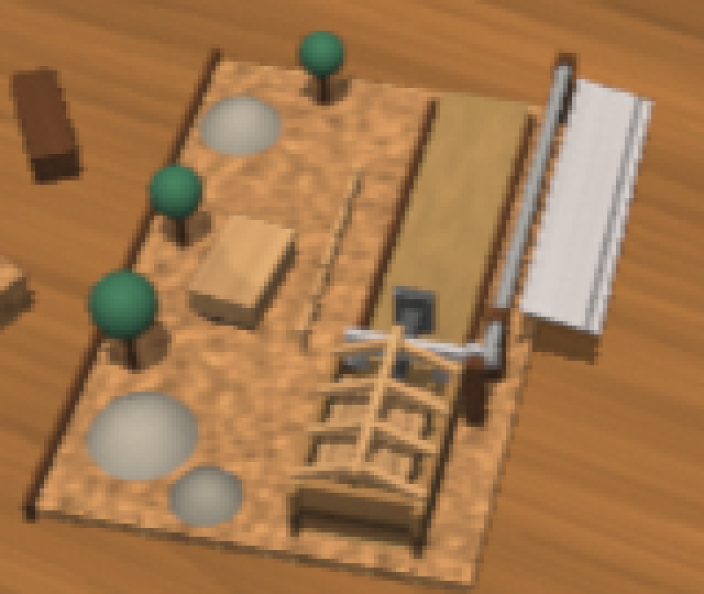

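View pics/top12.png

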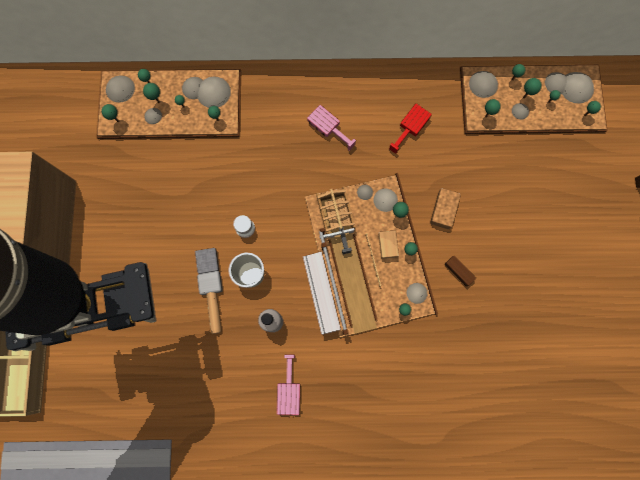

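The tow plate is at crop pixel (192,272), matching the model for x ≈ 41 mm. Blade and bar lie at the same pixels as in the first picture, so the shutter is shut, and the bystanders have not moved. I'm handing in.

```bash
python3 -c "
from plant import ctrl
print(ctrl.close_job())"
```

```text
the job is handed in; nothing more can be done
None
```

The trailer is in the shed with only its drawbar sticking out, and the shutter is shut behind it. I handed the job in at about 14.5 s. One fingertip pressed the long bar to hold the shutter at about 0.53–0.65 rad, judged from the tool position. The other pushed the tow plate along the track. I then backed off the plate, lifted clear and moved aside.

**Last checks:**
- **Trailer position:** the overhead picture puts its origin at about x = 41 mm, on the track's centre line as far as the picture shows. The tool position gave about 40 mm and the wrist camera about 43 mm; all three are inside 30.5–56 mm.
- **Shutter:** the blade and bar are at the same pixels as in the first picture, so it is shut.
- **Bystanders:** none has visibly moved.
- **Robot:** the force reading is about zero and nothing is being touched.

**What went wrong on the way:** before the trailer was reached, I pressed the bar against its stop. The tool force briefly reached about 25 N upward (about 36 N in total), and I eased off at once. While pushing, the tool drifted to about 3° of tilt, which did no visible harm.

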